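# Loosen the filter balls and pull the cassette

## Robot

A 6-joint arm with a two-finger parallel gripper is mounted at the origin on the work surface. World frame = base frame: x ahead of the robot, y to its left, z up, the work surface at z = 0. Lengths are in m, angles in rad, forces in N, time in s.
With the tool pointing down it reaches from about 0.35 to 1 m from the base axis. Payload 7.1 kg.
Tool frame: the origin (TCP) lies between the finger pads; the fingertips stand 8 mm ahead of it and the grasp point (between the pads) lies 11 mm behind it; z points along the fingers, y is the direction in which the jaws open and shut (so a half turn about z gives the same grasp; the last joint's range is limited). The gripper opens to 85 mm and grips with 20 to 120 N. Pads are 22 mm wide; open, the fingers measure 114 mm over their backs; the gripper's body (76 mm by 85 mm) begins 54 mm behind the grasp point. The pads swing forward as they close: fully open they stand 13 mm farther back than shut.
Start: joints at [1.236, 0.423, 1.63, -0, 1.089, -0.019], TCP at [0.194, 0.594, 0.239] pointing down, gripper open.
Joint ranges: [-3, 3], [-0.9, 2.11], [0.09, 2.58], [-1.31, 4.45], [0.11, 2.69], [-2.54, 2.54]. Speed limits (rad/s): [2.39, 2.39, 3.01, 3.14, 3.14, 3.14].

## Interface

Orientations are given as [roll, pitch, yaw] about the fixed x, y, z axes, in that order (R = Rz(yaw) Ry(pitch) Rx(roll)).
In Python, from workcell import manip, capture gives the robot as it stands.
- The arm moves only by the tool step_arm, never from a script. Its argument "targets" is one flat list of numbers, 6 for each row, row after row: the shift along the world's x, y, z each as a share of 250 mm, from -1 to 1, then the turn, a rotation vector about the world's x, y, z each as a share of 180 degrees, from -1 to 1. In form: [dx, dy, dz, wx, wy, wz, dx, dy, dz, wx, wy, wz, ...]. A call has 1 to 20 rows; each row is the pose to reach, as a shift and turn from the pose measured when the call began, turning the shorter way round; what a row does not reach only later rows make up. A row lasts 1/8 s, in which the tool goes at most 62.5 mm and 10.7 degrees, less where a joint would pass 70% of its speed; a pose out of reach is approached as far as the arm can. A call with a number of a shift or a turn outside -1 to 1 is refused whole. A call with a gripper value outside its range is refused whole. "claw" is the closure, from -1 (fully open) to 1 (shut), set as the call begins (left out, the last holds). The fingers move at their own pace and stop on an object; the grip force is fixed at half the most. Time passes only in rows, so rows that repeat a pose let the fingers close. It gives the time, the measured TCP pose, the force and the opening at its end, in the units of the state.
- manip.sense(): the state, without advancing time (a new reading comes with each control period).
- capture(name): name is "scene" or "top" or "wrist"; returns a dict with "image" (400x640x3 uint8, red, green, blue), "range_z" (400x640 float32, m along the optical axis (not along the pixel's ray), 0 where there is no reading), "fx", "fy", "cx", "cy" (pixels), "eye" and "orientation" of the camera in the world. Camera axes: x right, y down, z forward; pixel columns grow to the right and rows downward; lengths in m; the calibration is good to about 2 mm. A picture is of the moment at which its call begins.
- manip.job_done(): hands the job in, once; it reports no verdict.
The state is a dict: "time": time; "joint_positions": joint angles; "qvel": joint speeds; "joint_efforts": joint torques, N m; "eef_pos": TCP position; "eef_rot": TCP orientation; "wrist_force": force on the tool from outside, world axes, zero at the start; "wrist_torque": the same for the moment, N m; "opening": finger opening in m.
Only numpy, scipy, OpenCV 4.12 (cv2) and the standard library are available. Lean on these libraries where they do the work, as an engineer would, in place of code of your own. Each camera call takes 0.05 s, during which the arm holds its last target.

## Task

With the lower end of the wooden stick from the cutlery holder, stir the ceramic balls in the water filter's cassette at least two full rounds from end to end, beginning and finishing at the end farther from the robot base, so that the clump breaks up; then stand the stick back in the cutlery holder (any slot) and let it go. Pinch the cassette's two side catches together and lift it out, level, with all its balls, to at least 5 cm above the filter base, and finish while still holding it there motionless. Leave the teacup, saucepan lid and pot holder alone.

Things in the scene. Friction and masses are not known exactly. Their poses are not given: they have to be found in the camera images.
- filter_base: Grey rectangular base of a small water filter, fixed to the ledge, 124 mm along its x by 112 mm along its y, 63.5 mm high, with a small steel nozzle low on its -x face. Origin: centre of its underside, on the ledge; z up. Its open top (100 mm along x by 66 mm along y) holds the cassette; at the two long (+y and -y) edges of that opening a 4 mm thick lip (top face 63.5 mm high) overhangs the cassette's catches by about 4 mm.
- cassette: White open-topped plastic cassette sitting in the filter base, about 0.12 kg plus the balls. 95 mm along its x, 60 mm along its y, 45 mm high; inside 90 by 55 mm, walls 2.5 mm, floor 2.5 mm thick. Origin: centre of its underside (8 mm above the ledge while seated); its axes are parallel to the base's (x points away from the robot base, turned up to 0.4 rad), 2 mm play. On the middle of its +y and -y rims a catch with an upright tab stands up past the base's top.
- left_catch (a joint): How far the +y catch is pushed in, m: 0 = sprung out (hooked under the base's lip), 0.007 = fully in. It slides level toward the cassette's middle, along the cassette's y; the spring takes about 1.3 N to start and 3 N fully in. Clears the lip from about 0.005 on.
- right_catch (a joint): The same for the -y catch (pushed in towards +y). Both must be in at once for the cassette to come out.
- left_catch_pad (a point): Middle of the outer face of the +y catch's upright tab: 30.5 mm from the cassette's centre along +y, 79 mm above its underside (87 mm above the ledge, seated). The tab is 22 mm wide along x, 5 mm thick, and reaches from the base's top to 95.5 mm above the cassette's underside (40 mm above the base's top). The tabs' outer faces are 61 mm apart released and 47 mm fully pinched; the fingers lift the cassette by these tabs.
- right_catch_pad (a point): The same point on the -y catch's tab.
- stick_mid (a point): Middle of the round wooden stirring stick, 12 mm thick, 165 mm long, 22 g, standing upright (z along it, upwards) in the middle slot of the cutlery holder; its top end is 82.5 mm above this point (170 mm above the ledge, 95 mm above the holder's rim). Being round and smooth, it can swivel in the fingers when its end is pushed along the pads' width: grip it firmly, not too near the top, best with the fingers closing along the cassette's x, the main stroke of the stirring.
- stick_tip (a point): Centre of the stick's lower end face, 82.5 mm below its middle; stands on the slot's floor, 5 mm above the ledge. This end stirs.
- cutlery_holder: White plastic cutlery holder, fixed to the ledge: a row of three open slots along its y, each 46 mm along x by 38 mm along y inside (middles 41 mm apart), walls 3 mm, rim 75 mm high; in front of them (-x side) a closed compartment 55 mm high with a sliding door (not needed). Origin: under the centre of the middle slot, on the ledge; z up. The slot's floor is 5 mm above the ledge.
- ball1_center (a point): Centre of ceramic filter ball 1 of five, all alike, white, 18 mm across, 11 g, loose on the cassette's floor; the five start close together round its middle, leaving about 19 mm free at its +x and -x ends.
- ball2_center (a point): Centre of ceramic filter ball 2 of five, all alike, white, 18 mm across, 11 g, loose on the cassette's floor; the five start close together round its middle, leaving about 19 mm free at its +x and -x ends.
- ball3_center (a point): Centre of ceramic filter ball 3 of five, all alike, white, 18 mm across, 11 g, loose on the cassette's floor; the five start close together round its middle, leaving about 19 mm free at its +x and -x ends.
- ball4_center (a point): Centre of ceramic filter ball 4 of five, all alike, white, 18 mm across, 11 g, loose on the cassette's floor; the five start close together round its middle, leaving about 19 mm free at its +x and -x ends.
- ball5_center (a point): Centre of ceramic filter ball 5 of five, all alike, white, 18 mm across, 11 g, loose on the cassette's floor; the five start close together round its middle, leaving about 19 mm free at its +x and -x ends.
- teacup: White ceramic teacup, 82 mm across, 58 mm high, handle at its +y; origin under its centre. To be left alone.
- pan_lid: Aluminium saucepan lid lying knob up, 156 mm across, 42 mm high; origin under its centre. To be left alone.
- pot_holder: Flat dark silicone pot holder, 130 by 130 by 8 mm; origin under its centre. To be left alone.
Mind the look-alikes: they are no part of the job. What is shaped like the cassette but red or yellow is not meant. Leave any blue look-alike of the cutlery_holder alone.

How it is judged:
On the way, in this order (a step that is already met when the one before it is completed fails the run):
1. the stick's lower end is down among the balls in the cassette's +x half (x of stick_tip in the frame of cassette between 0.013 and 0.046 m and y of stick_tip in the frame of cassette between -0.028 and 0.028 m and z of stick_tip in the frame of cassette between 0 and 0.02 m), for 0.04 s.
2. the stick's end has gone round to the -x half, still among the balls (x of stick_tip in the frame of cassette between -0.046 and -0.013 m and y of stick_tip in the frame of cassette between -0.028 and 0.028 m and z of stick_tip in the frame of cassette between 0 and 0.02 m), for 0.04 s.
3. back in the +x half: one round (all of step 1), for 0.04 s.
4. in the -x half again (all of step 2), for 0.04 s.
5. back in the +x half: two rounds, and at least three of the five balls lie over 10 mm from where they started (all of step 3 and (distance of each of ball1_center, ball2_center, ball3_center from where it was at the start of the episode above 0.01 m or distance of each of ball1_center, ball2_center, ball4_center from where it was at the start of the episode above 0.01 m or distance of each of ball1_center, ball2_center, ball5_center from where it was at the start of the episode above 0.01 m or distance of each of ball1_center, ball3_center, ball4_center from where it was at the start of the episode above 0.01 m or distance of each of ball1_center, ball3_center, ball5_center from where it was at the start of the episode above 0.01 m or distance of each of ball1_center, ball4_center, ball5_center from where it was at the start of the episode above 0.01 m or distance of each of ball2_center, ball3_center, ball4_center from where it was at the start of the episode above 0.01 m or distance of each of ball2_center, ball3_center, ball5_center from where it was at the start of the episode above 0.01 m or distance of each of ball2_center, ball4_center, ball5_center from where it was at the start of the episode above 0.01 m or distance of each of ball3_center, ball4_center, ball5_center from where it was at the start of the episode above 0.01 m)), for 0.04 s.
6. the stick stands in one of the holder's slots again, let go of (x of stick_tip in the frame of cutlery_holder between -0.024 and 0.024 m and y of stick_tip in the frame of cutlery_holder between -0.061 and 0.061 m and z of stick_tip in the frame of cutlery_holder between 0 and 0.015 m and contact force between the fingers and stick below 0.1 N), for 0.2 s.
7. both catches are pinched in and the cassette has left the base (height (world z) of cassette above 0.11 m and value of joint each of left_catch, right_catch above 0.004 m and contact force between the fingers and cassette above 1 N), for 0.1 s.
At the end, for the whole second after the job is handed in: Fingers hold the cassette by both catches (each over 4 mm in), still, underside over 110 mm above the ledge, tilted under 14 degrees, touching neither base nor holder; five balls inside it; the stick's lower end on a holder slot's floor (within 15 mm), stick let go (all of step 6 and all of step 7 and angle between cassette's own z axis and vertical below 0.25 rad and linear speed of cassette below 0.03 m/s and contact force between cassette and filter_base below 0.1 N and contact force between cassette and cutlery_holder below 0.1 N and x of ball1_center in the frame of cassette between -0.046 and 0.046 m and y of ball1_center in the frame of cassette between -0.029 and 0.029 m and z of ball1_center in the frame of cassette between 0 and 0.045 m and x of ball2_center in the frame of cassette between -0.046 and 0.046 m and y of ball2_center in the frame of cassette between -0.029 and 0.029 m and z of ball2_center in the frame of cassette between 0 and 0.045 m and x of ball3_center in the frame of cassette between -0.046 and 0.046 m and y of ball3_center in the frame of cassette between -0.029 and 0.029 m and z of ball3_center in the frame of cassette between 0 and 0.045 m and x of ball4_center in the frame of cassette between -0.046 and 0.046 m and y of ball4_center in the frame of cassette between -0.029 and 0.029 m and z of ball4_center in the frame of cassette between 0 and 0.045 m and x of ball5_center in the frame of cassette between -0.046 and 0.046 m and y of ball5_center in the frame of cassette between -0.029 and 0.029 m and z of ball5_center in the frame of cassette between 0 and 0.045 m); the arm keeps its last pose, push and grip.
It fails at once if the teacup is shoved away by more than 30 mm (distance of teacup from where it was at the start of the episode above 0.03 m).
It fails at once if the saucepan lid is shoved away by more than 30 mm (distance of pan_lid from where it was at the start of the episode above 0.03 m).
It fails at once if the pot holder is shoved away by more than 30 mm (distance of pot_holder from where it was at the start of the episode above 0.03 m).
It fails at once if the teacup is tipped over (angle between teacup's own z axis and vertical above 0.6 rad).
It also fails if it takes over 72 s, if anything falls off the work surface, if the arm or the gripper's body presses on something with over 40 N, if the wrist force passes 120 N, or if a joint passes its speed limit or range.

## Working session

There is one attempt and no reset: what is moved stays moved. The work goes in short steps, Python scripts to look and compute and a tool call to move; the robot and the scene stay as the last step left them, time stands still between calls to the robot, and variables do not carry over. Pictures are saved under pics/ and viewed, and the job is handed in when it is done.

Besides the shell and the picture viewer there is one more tool, called as name(argument=value, ...), one argument or row to a line, values as JSON. step_arm: Moves the arm, as the interface text tells. Shift numbers are shares of 250 mm and turn numbers shares of 180 degrees, none past 1 either way. Its arguments: {"type":"object","properties":{"targets":{"type":"array"},"claw":{"type":"number"}},"required":["targets"]}

```bash
mkdir -p pics; ls
python3 - <<'E'
from workcell import manip, capture
import cv2, numpy as np
print(manip.sense())
for n in ["scene","top","wrist"]:
    c=capture(n); cv2.imwrite(f"pics/{n}0.png",c["image"][:,:,::-1]); np.savez(f"{n}0.npz",**c)
    print(n,c["fx"],c["fy"],c["cx"],c["cy"],c["eye"],c["orientation"])
E
```

```text
pics
{'time': 0.0, 'joint_positions': array([ 1.23599740e+00,  4.23837686e-01,  1.63074047e+00, -2.43044815e-05,
        1.08860143e+00, -1.89862309e-02]), 'qvel': array([ 1.36440433e-03, -2.27519994e-04,  4.49623881e-05, -1.28728413e-03,
        8.58933830e-04,  6.77565505e-04]), 'joint_efforts': array([ 3.76584678e-03, -5.57400227e+01, -2.81746048e+01,  3.83159904e-04,
        7.29870371e-03,  1.24131097e-05]), 'eef_pos': array([0.19390621, 0.59356615, 0.23852783]), 'eef_rot': array([-3.14000559e+00, -8.61666024e-06,  2.82579124e+00]), 'wrist_force': array([ 0.77549891,  0.82435923, -0.36145562]), 'wrist_torque': array([-0.0326787 ,  0.02827488,  0.00438746]), 'opening': 0.08529785579948293}
scene 502.43698899295026 502.43698899295026 323.7824673274623 202.3142814167061 [1.06039559 0.71324006 0.85643496] [-2.30494148  0.00857616  2.50914374]
top 364.75927568297925 364.75927568297925 316.26750409126475 200.66482047663254 [0.49882481 0.04835251 1.0233073 ] [-3.06968717e+00 -1.59467963e-03 -1.53993274e+00]
wrist 277.64288622636974 277.64288622636974 316.3836387793721 197.79828223382975 [0.12402666 0.61677562 0.37317397] [2.84683128e+00 1.31397258e-03 1.25401867e+00]
```

View pics/scene0.png

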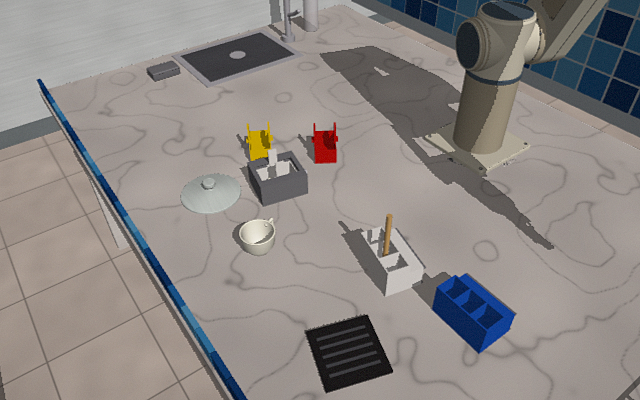

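View pics/top0.png

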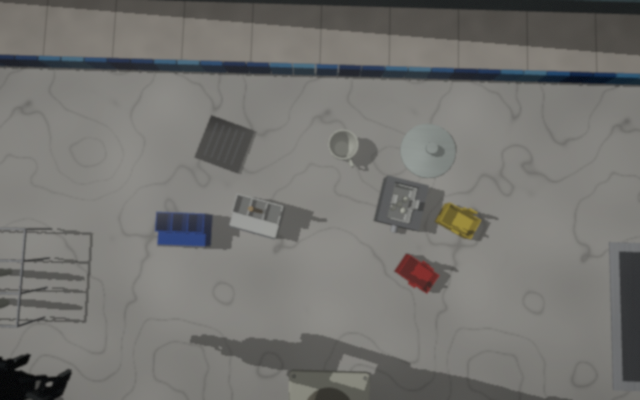

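View pics/wrist0.png

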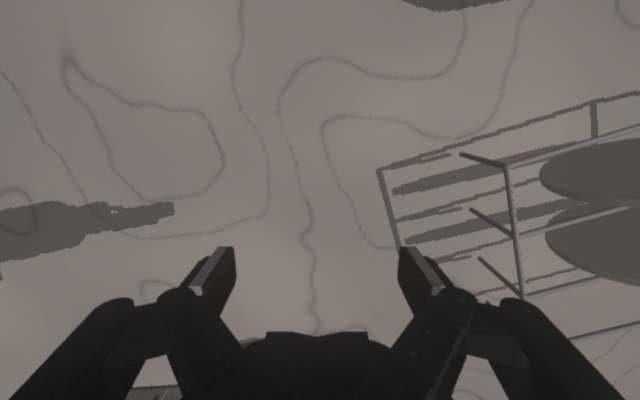

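The scene view shows the holder with stick at (388,255), the filter base at (278,180), and the yellow and red decoys next to it. The top view shows the holder at (258,215), stick near (252,210), and filter at (404,203). In the top view, up is +x and left is +y.

```bash
cat > h.py <<'E'
import numpy as np, cv2
from scipy.spatial.transform import Rotation as Ro
def RR(o): return Ro.from_euler('xyz',o).as_matrix()
def cloud(c):
    z=c["range_z"]; v,u=np.mgrid[0:z.shape[0],0:z.shape[1]]
    P=np.stack([(u-c["cx"])/c["fx"]*z,(v-c["cy"])/c["fy"]*z,z],-1)
    W=P@RR(c["orientation"]).T+c["eye"]; W[z==0]=np.nan; return W
def ray(c,u,v,h):
    d=RR(c["orientation"])@np.array([(u-c["cx"])/c["fx"],(v-c["cy"])/c["fy"],1]); e=np.array(c["eye"])
    return e+d*(h-e[2])/d[2]
def proj(c,p):
    q=RR(c["orientation"]).T@(np.array(p)-c["eye"]); return np.array([q[0]/q[2]*c["fx"]+c["cx"],q[1]/q[2]*c["fy"]+c["cy"]])
def get(n,name):
    from workcell import capture
    c=capture(n); cv2.imwrite(f"pics/{name}.png",c["image"][:,:,::-1]); np.savez(f"{name}.npz",**c); return c
def load(name): 
    d=np.load(name+".npz"); return {k:d[k] for k in d}
def rect(xy):
    (a,b),(w,h),t=cv2.minAreaRect((xy*1000).astype(np.float32)); return round(a/1000,4),round(b/1000,4),round(w),round(h),round(t,1)
E
python3 - <<'E'
from h import *
for n in ["top0","scene0"]:
    c=load(n);W=cloud(c);z=W[...,2]
    print(n,"ledge",np.nanmedian(z))
    X,Y=W[...,0],W[...,1]
    for nm,(u,v) in {"filt":(404,203),"hold":(258,215)}.items():
        g=ray(load("top0"),u,v,0.06)
        m=(abs(X-g[0])<.09)&(abs(Y-g[1])<.09)
        print(nm,g)
        for lo,hi in ([(.05,.07),(.08,.12)] if nm=="filt" else [(.065,.085),(.048,.062),(.1,.2)]):
            k=m&(z>lo)&(z<hi)
            k=cv2.morphologyEx(k.astype(np.uint8),cv2.MORPH_OPEN,np.ones((2,2)))>0 if hi<.1 else k
            if k.sum()>3: print(lo,k.sum(),rect(np.stack([X[k],Y[k]],1)),np.median(z[k]),W[k].mean(0), z[k].max())
E
```

```text
top0 ledge 0.00035671533501235864
filt [ 0.56922482 -0.1834009   0.06      ]
0.05 1204 (0.5727, -0.1904, 129, 134, 77.1) nan [nan nan nan] nan
0.08 75 (0.5703, -0.1787, 62, 22, 78.5) 0.10204356762850342 [ 0.56998131 -0.17856647  0.09849917] 0.1067027275219865
hold [0.52554241 0.20151912 0.06      ]
0.065 133 (0.5391, 0.2015, 124, 52, 76.4) 0.06113171828945785 [0.53744826 0.20720056 0.06108497] 0.17126732253446342
0.048 697 (0.5128, 0.2091, 126, 89, 73.1) nan [nan nan nan] nan
0.1 46 (0.5378, 0.2025, 11, 11, 4.6) 0.1651902462090737 [0.53785192 0.20070645 0.15220149] 0.17358478480569917
scene0 ledge -0.0002736084227548119
filt [ 0.56922482 -0.1834009   0.06      ]
0.05 1078 (0.5161, -0.1734, 241, 94, 38.5) nan [nan nan nan] nan
0.08 152 (0.5675, -0.1766, 67, 23, 76.8) 0.09412934741237511 [ 0.56831909 -0.17516861  0.09344049] 0.10528965653626132
hold [0.52554241 0.20151912 0.06      ]
0.065 607 (0.4982, 0.1908, 204, 53, 54.9) nan [nan nan nan] nan
0.048 1028 (0.4775, 0.2225, 201, 73, 39.2) nan [nan nan nan] nan
0.1 167 (0.5365, 0.2054, 13, 12, 60.8) 0.14107358422331917 [0.53804627 0.20710731 0.13928231] 0.17214309879173018
```

Run:
```python
import cv2
a=cv2.imread("pics/top0.png")[165:265,220:470]; cv2.imwrite("pics/t0z.png",cv2.resize(a,None,fx=3.2,fy=3.2,interpolation=2))
a=cv2.imread("pics/scene0.png")[110:310,230:440]; cv2.imwrite("pics/s0z.png",cv2.resize(a,None,fx=3,fy=3,interpolation=2))
```

```text
(no output)
```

View pics/t0z.png

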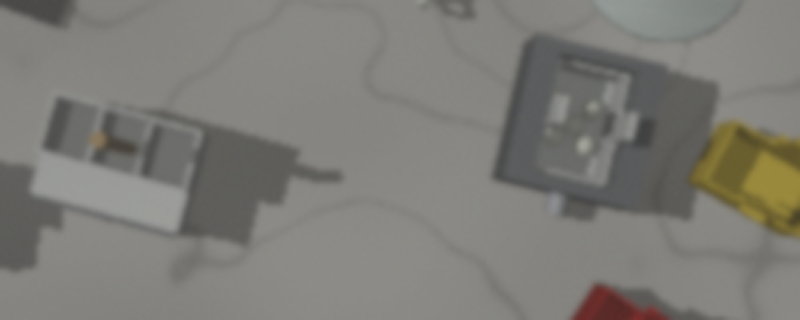

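View pics/s0z.png

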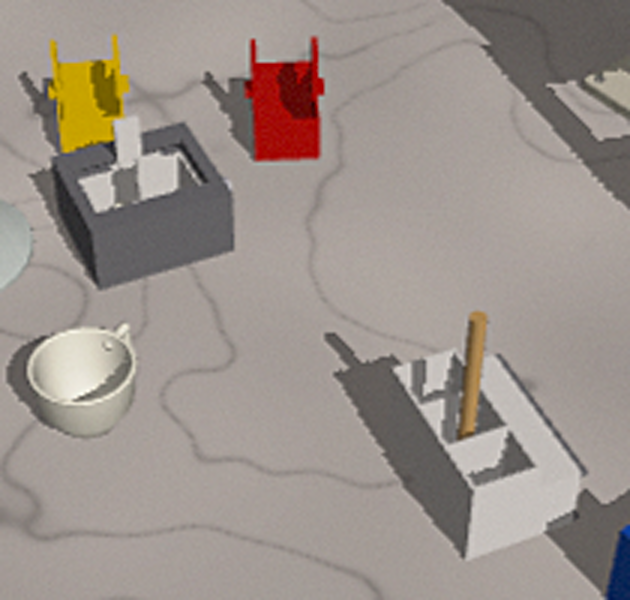

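step_arm(
  targets=[0.68, -0.78, 0.28, 0, 0, -0.467, 0.68, -0.78, 0.28, 0, 0, -0.467, 0.68, -0.78, 0.28, 0, 0, -0.467, 0.68, -0.78, 0.28, 0, 0, -0.467, 0.68, -0.78, 0.28, 0, 0, -0.467, 0.68, -0.78, 0.28, 0, 0, -0.467, 0.68, -0.78, 0.28, 0, 0, -0.467, 0.68, -0.78, 0.28, 0, 0, -0.467],
  claw=-1,
)

```text
time: 1.15
eef_pos: [0.3639, 0.3984, 0.3085]
eef_rot: [-3.14, 0.0, 1.353]
wrist_force: [-0.9, -0.3, 0.1]
opening: 0.0851
```

step_arm(
  targets=[0.62, -1.0, 0.16, 0, 0, 0, 0.62, -1.0, 0.16, 0, 0, 0, 0.62, -1.0, 0.16, 0, 0, 0, 0.62, -1.0, 0.16, 0, 0, 0, 0.62, -1.0, 0.16, 0, 0, 0, 0.62, -1.0, 0.16, 0, 0, 0, 0.62, -1.0, 0.16, 0, 0, 0],
)

```text
time: 2.02
eef_pos: [0.5185, 0.1484, 0.3481]
eef_rot: [-3.139, 0.0, 1.352]
wrist_force: [0.8, -0.3, -0.5]
opening: 0.0854
```

Run:
```python
from h import *
c=get("wrist","w1"); print(c["eye"],c["orientation"])
W=cloud(c);z=W[...,2];X,Y=W[...,0],W[...,1]
m=(abs(X-.53)<.1)&(abs(Y-.2)<.1)
for lo,hi in [(.069,.081),(.049,.061),(.13,.2)]:
    k=m&(z>lo)&(z<hi); k=cv2.morphologyEx(k.astype(np.uint8),cv2.MORPH_OPEN,np.ones((3,3)))>0
    if k.sum()>3: print(lo,k.sum(),rect(W[k][:,:2]),W[k].mean(0),z[k].max())
```

```text
[0.53559094 0.22081303 0.48262177] [ 2.84573203  0.00322987 -0.21963456]
0.069 361 (0.5392, 0.2028, 126, 52, 76.3) [0.54945961 0.20576018 0.0743468 ] 0.07743198132317264
0.049 2239 (0.4943, 0.2137, 126, 38, 76.6) [0.49552746 0.21648561 0.05474186] 0.05786266191823031
0.13 107 (0.536, 0.2039, 11, 11, 77.4) [0.53622434 0.20398534 0.16825876] 0.17165950074078445
```

View pics/w1.png

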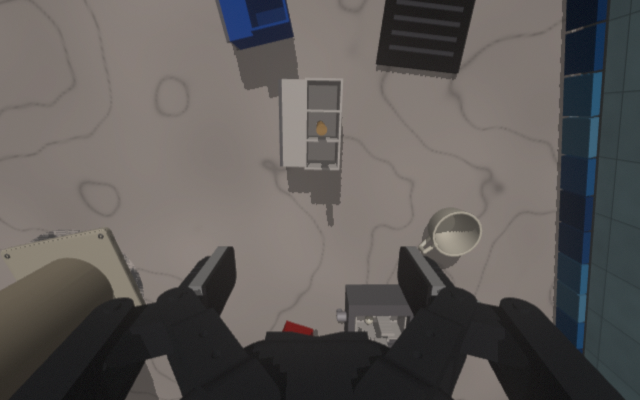

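step_arm(
  targets=[0.1, -0.8, 0, 0, 0, 0, 0.1, -0.8, 0, 0, 0, 0, 0.1, -0.8, 0, 0, 0, 0, 0.1, -0.8, 0, 0, 0, 0, 0.1, -0.8, 0, 0, 0, 0],
)

```text
time: 2.7
eef_pos: [0.5431, -0.0505, 0.3478]
eef_rot: [-3.138, 0.0, 1.353]
wrist_force: [0.6, -0.7, 0.3]
opening: 0.0851
```

step_arm(
  targets=[0.1, -0.76, 0, 0, 0, 0, 0.1, -0.76, 0, 0, 0, 0, 0.1, -0.76, 0, 0, 0, 0, 0.1, -0.76, 0, 0, 0, 0, 0.1, -0.76, 0, 0, 0, 0, 0.1, -0.76, 0, 0, 0, 0],
)

```text
time: 3.45
eef_pos: [0.5683, -0.2382, 0.3478]
eef_rot: [-3.138, -0.0, 1.355]
wrist_force: [0.4, -0.7, -0.8]
opening: 0.0856
```

Run:
```python
from h import *
c=get("wrist","w2"); print(c["eye"],c["orientation"])
W=cloud(c);z=W[...,2];X,Y=W[...,0],W[...,1]
m=(abs(X-.57)<.09)&(abs(Y+.18)<.1)
for lo,hi in [(.058,.068),(.049,.057),(.095,.11),(.015,.035),(.085,.11)]:
    k=m&(z>lo)&(z<hi); k=cv2.morphologyEx(k.astype(np.uint8),cv2.MORPH_OPEN,np.ones((3,3)))>0
    if k.sum()>3:
        print(lo,k.sum(),rect(W[k][:,:2]),W[k].mean(0),z[k].max())
        n,l,s,ce=cv2.connectedComponentsWithStats(k.astype(np.uint8))
        for i in range(1,n):
            if s[i,4]>15: print("   ",s[i,4],ce[i],rect(W[l==i][:,:2]),np.median(z[l==i]))
a=cv2.imread("pics/w2.png")[60:260,220:460]; cv2.imwrite("pics/w2z.png",cv2.resize(a,None,fx=3,fy=3,interpolation=2))
```

```text
[ 0.58522759 -0.16586036  0.48241177] [ 2.84660463  0.00431149 -0.21625821]
0.058 3589 (0.568, -0.1788, 112, 124, 77.6) [ 0.56879487 -0.17563697  0.06332456] 0.0662074842140849
    3589 [308.06687099 121.96684313] (0.568, -0.1788, 112, 124, 77.6) 0.06333838494536792
0.095 148 (0.5684, -0.1785, 60, 21, 77.7) [ 0.56798686 -0.18037853  0.10280303] 0.10535240587416284
    68 [307.  103.5] (0.5744, -0.1509, 4, 21, 77.7) 0.10332364045220077
    80 [307.5 147. ] (0.5624, -0.2056, 5, 21, 77.7) 0.10326728234320964
0.015 588 (0.5409, -0.1715, 43, 105, 77.7) [ 0.55757035 -0.17512424  0.02635634] 0.03484128272572162
    102 [319.11764706 113.88235294] (0.5872, -0.1672, 15, 16, 77.6) 0.02549960533160478
    202 [304.41584158 119.24752475] (0.563, -0.1698, 17, 36, 33.1) 0.02561471596158446
    93 [261.53763441 124.40860215] (0.4954, -0.1634, 17, 12, 76.9) 0.03242746825331039
    95 [300.09473684 131.88421053] (0.5514, -0.1878, 16, 16, 77.7) 0.02559840849356204
    96 [318.5        131.89583333] (0.5805, -0.1942, 16, 15, 77.5) 0.025414517580020196
0.085 155 (0.5684, -0.1785, 60, 21, 77.7) [ 0.56794717 -0.18144871  0.10204576] 0.10535240587416284
    68 [307.  103.5] (0.5744, -0.1509, 4, 21, 77.7) 0.10332364045220077
    87 [307.77011494 146.75862069] (0.5624, -0.2055, 5, 21, 78.0) 0.10314698265449956
```

View pics/w2z.png

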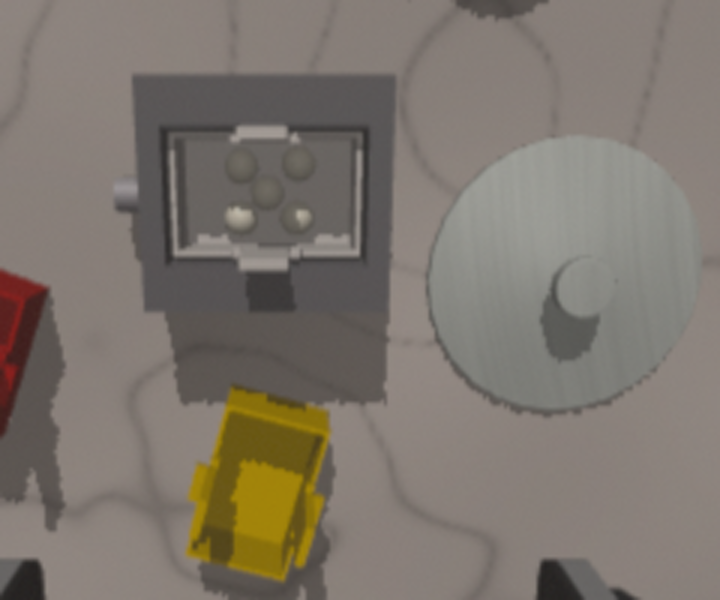

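The wrist view shows the cassette centred at about zoomed pixel (265,195), with five balls in a quincunx. The tabs are at (263,131) and (263,263). The sizes match: base 124x112 mm, tabs 60x21 mm, at heights 63 and 103 mm.

Cassette centre is (0.568,-0.1785) with yaw -0.215. The stick is at (0.536,0.204). Going back to fetch it now.

step_arm(
  targets=[-0.06, 0.9, -0.2, 0, 0, 0, -0.06, 0.9, -0.2, 0, 0, 0, -0.06, 0.9, -0.2, 0, 0, 0, -0.06, 0.9, -0.2, 0, 0, 0, -0.06, 0.9, -0.2, 0, 0, 0],
)

```text
time: 4.12
eef_pos: [0.5521, -0.0094, 0.2975]
eef_rot: [-3.137, -0.001, 1.361]
wrist_force: [0.9, 0.4, 1.0]
opening: 0.0853
```

step_arm(
  targets=[-0.06, 0.88, 0, 0, 0, 0, -0.06, 0.88, 0, 0, 0, 0, -0.06, 0.88, 0, 0, 0, 0, -0.06, 0.88, 0, 0, 0, 0, -0.06, 0.88, 0, 0, 0, 0, -0.06, 0.88, 0, 0, 0, 0],
)

```text
time: 4.88
eef_pos: [0.537, 0.2102, 0.2977]
eef_rot: [-3.137, -0.0, 1.362]
wrist_force: [0.2, -0.6, 0.7]
opening: 0.0856
```

step_arm(
  targets=[0, -0.025, -0.2, 0, 0, 0, 0, -0.025, -0.4, 0, 0, 0, 0, -0.025, -0.6, 0, 0, 0, 0, -0.025, -0.74, 0, 0, 0, 0, -0.025, -0.74, 0, 0, 0, 0, -0.025, -0.74, 0, 0, 0],
)

```text
time: 5.62
eef_pos: [0.5381, 0.2034, 0.1141]
eef_rot: [-3.139, -0.001, 1.361]
wrist_force: [0.2, 0.3, 1.2]
opening: 0.0854
```

step_arm(
  targets=[0, 0, 0, 0, 0, 0, 0, 0, 0, 0, 0, 0, 0, 0, 0, 0, 0, 0, 0, 0, 0, 0, 0, 0, 0, 0, 0, 0, 0, 0, 0, 0, 0, 0, 0, 0, 0, 0, 0, 0, 0, 0, 0, 0, 0, 0, 0, 0],
  claw=1,
)

```text
time: 6.62
eef_pos: [0.5384, 0.2036, 0.1144]
eef_rot: [-3.139, -0.001, 1.361]
wrist_force: [-1.0, 0.3, 5.0]
opening: 0.0106
```

Run:
```python
from h import *
get("wrist","w3");get("scene","s3")
a=cv2.imread("pics/s3.png")[150:350,280:520]; cv2.imwrite("pics/s3z.png",cv2.resize(a,None,fx=3,fy=3,interpolation=2))
```

```text
(no output)
```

View pics/s3z.png

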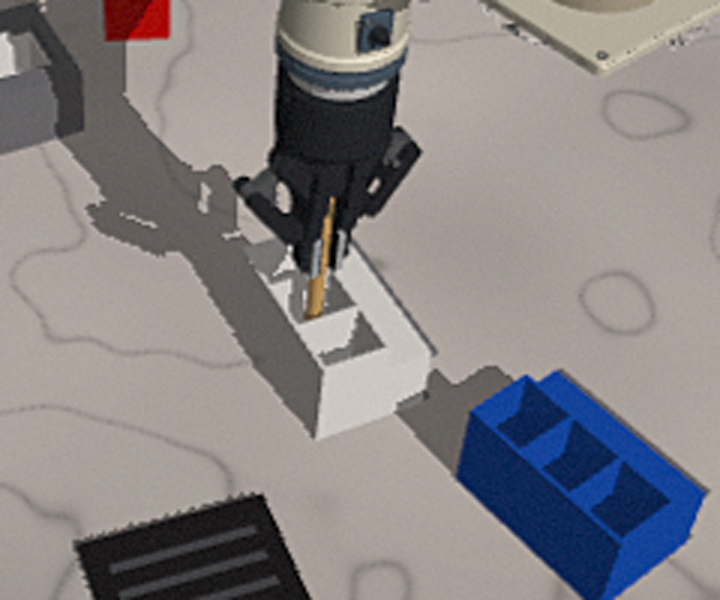

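View pics/w3.png

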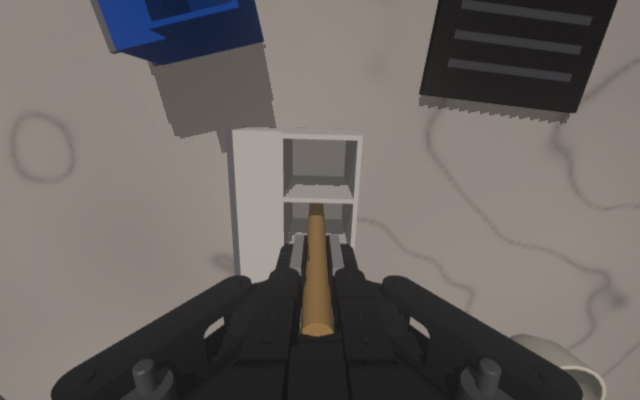

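step_arm(
  targets=[0, 0, 0.2, 0, 0, 0, 0, 0, 0.4, 0, 0, 0, 0, 0, 0.6, 0, 0, 0, 0, -0.2, 0.6, 0, 0, 0, 0.03, -0.4, 0.6, 0, 0, 0, 0.06, -0.6, 0.6, 0, 0, 0, 0.09, -0.75, 0.6, 0, 0, 0, 0.09, -0.75, 0.6, 0, 0, 0],
)

```text
time: 7.72
eef_pos: [0.5609, 0.0138, 0.264]
eef_rot: [-3.139, -0.001, 1.357]
wrist_force: [-0.1, 0.3, -0.1]
opening: 0.0103
```

step_arm(
  targets=[0.1, -0.2, 0, 0, 0, 0, 0.16, -0.4, 0, 0, 0, 0, 0.16, -0.6, 0, 0, 0, 0, 0.16, -0.8, 0, 0, 0, 0, 0.16, -0.8, 0, 0, 0, 0, 0.16, -0.8, 0, 0, 0, 0],
)

```text
time: 8.48
eef_pos: [0.6007, -0.1851, 0.2634]
eef_rot: [-3.138, -0.002, 1.357]
wrist_force: [0.0, 0.0, -0.3]
opening: 0.0105
```

Run:
```python
from h import *
from workcell import manip
for n in ["scene","top","wrist"]:
    c=get(n,n[0]+"4")
    W=cloud(c);im=c["image"].astype(int)
    k=(im[...,0]-im[...,2]>40)&(abs(W[...,0]-.6)<.1)&(W[...,2]>.1)&(W[...,1]<.1)
    hsv=cv2.cvtColor(c["image"],cv2.COLOR_RGB2HSV); k&=(hsv[...,0]<22)&(hsv[...,1]<200)
    P=W[k]; 
    if len(P)>5:
        o=np.argsort(P[:,2]); print(n,len(P),P[o[:15]].mean(0),P[o[-15:]].mean(0))
print(manip.sense()["eef_pos"])
a=cv2.imread("pics/s4.png")[50:250,200:440]; cv2.imwrite("pics/s4z.png",cv2.resize(a,None,fx=3,fy=3,interpolation=2))
```

```text
scene 280 [ 0.60067318 -0.1798519   0.15937205] [ 0.59851047 -0.18288491  0.31716397]
wrist 2832 [ 0.60180198 -0.17952068  0.15904885] [ 0.60450621 -0.17539755  0.32945873]
[ 0.60099108 -0.18452121  0.26384399]
```

View pics/s4z.png

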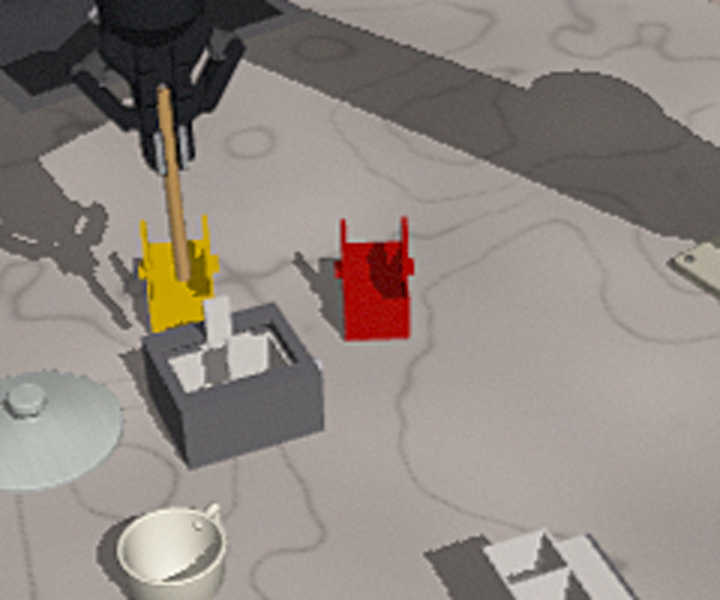

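View pics/w4.png

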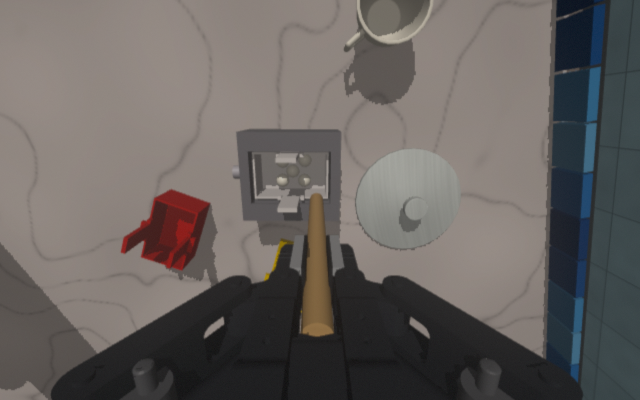

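step_arm(
  targets=[0, -0.003, -0.15, 0, 0, 0, 0, -0.003, -0.3, 0, 0, 0, 0, -0.003, -0.4, 0, 0, 0, 0, -0.003, -0.48, 0, 0, 0, 0, -0.003, -0.54, 0, 0, 0, 0, -0.003, -0.54, 0, 0, 0, 0, -0.003, -0.54, 0, 0, 0],
)

```text
time: 9.5
eef_pos: [0.6016, -0.1854, 0.1297]
eef_rot: [-3.14, -0.001, 1.359]
wrist_force: [-0.3, -1.0, -0.8]
opening: 0.0103
```

Run:
```python
from h import *
from workcell import manip
c=get("wrist","w5")
a=cv2.imread("pics/w5.png")[0:260,180:460]; cv2.imwrite("pics/w5z.png",cv2.resize(a,None,fx=2.3,fy=2.3,interpolation=2))
s=manip.sense();print(s["eef_pos"],s["wrist_force"])
ux=np.array([np.cos(.215),-np.sin(.215)]);uy=np.array([np.sin(.215),np.cos(.215)])
C=np.array([.5684,-.1785]);d=s["eef_pos"][:2]-C;print("cass",d@ux,d@uy)
x0=np.array(s["eef_pos"][:2])
for p in [(30,14),(18,16),(4,17),(-10,17),(-22,15),(-30,8),(-32,0),(-30,-8),(-22,-15),(-10,-17),(4,-17),(18,-16),(30,-12),(33,0)]:
    w=C+(p[0]*ux+p[1]*uy)/1000-x0; print(p,np.round(w/.25,3))
```

```text
[ 0.60171738 -0.18552653  0.12985763] [-0.48059759 -0.21949625  0.05847353]
cass 0.034049383192554204 0.0002434219267228752
(30, 14) [-0.004  0.057]
(18, 16) [-0.049  0.075]
(4, 17) [-0.103  0.091]
(-10, 17) [-0.158  0.103]
(-22, 15) [-0.206  0.105]
(-30, 8) [-0.244  0.085]
(-32, 0) [-0.258  0.055]
(-30, -8) [-0.257  0.022]
(-22, -15) [-0.232 -0.012]
(-10, -17) [-0.187 -0.03 ]
(4, -17) [-0.132 -0.042]
(18, -16) [-0.077 -0.05 ]
(30, -12) [-0.026 -0.044]
(33, 0) [-0.004 -0.   ]
```

View pics/w5z.png

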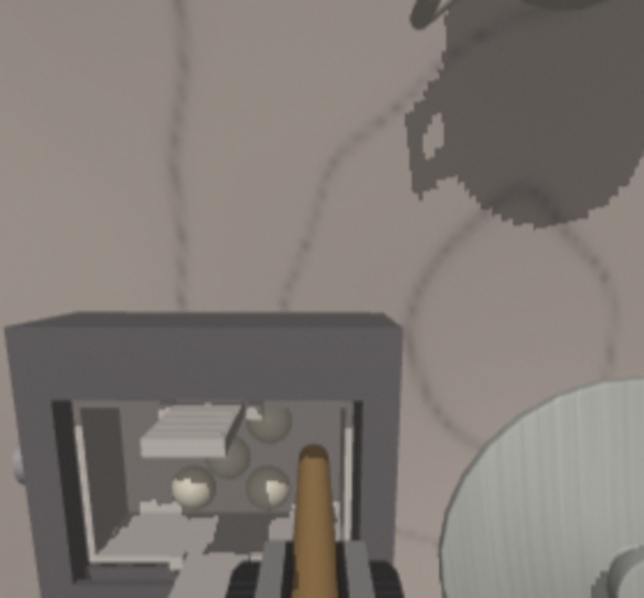

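Stick is vertical, tip in the free +x end. The wrist picture shows the tip at zoomed (313,455), beside the ball at (268,487). I'll lower it about 5 mm and make the first half round.

step_arm(
  targets=[0, 0, -0.018, 0, 0, 0, 0, 0.03, -0.018, 0, 0, 0, -0.004, 0.057, -0.018, 0, 0, 0, -0.026, 0.066, -0.018, 0, 0, 0, -0.049, 0.075, -0.018, 0, 0, 0, -0.076, 0.083, -0.018, 0, 0, 0, -0.103, 0.091, -0.018, 0, 0, 0, -0.13, 0.097, -0.018, 0, 0, 0, -0.158, 0.1, -0.018, 0, 0, 0, -0.182, 0.103, -0.018, 0, 0, 0, -0.206, 0.1, -0.018, 0, 0, 0, -0.225, 0.095, -0.018, 0, 0, 0, -0.24, 0.085, -0.018, 0, 0, 0, -0.24, 0.085, -0.018, 0, 0, 0, -0.24, 0.085, -0.018, 0, 0, 0],
)

```text
time: 11.42
eef_pos: [0.5409, -0.164, 0.1251]
eef_rot: [-3.139, -0.001, 1.359]
wrist_force: [0.9, -0.8, 0.6]
opening: 0.0106
```

```bash
cat > look.py <<'E'
from h import *
import sys
from workcell import manip
n=sys.argv[1]
c=get("wrist",n)
a=cv2.imread(f"pics/{n}.png")[60:300,180:460]; cv2.imwrite(f"pics/{n}z.png",cv2.resize(a,None,fx=2.4,fy=2.4,interpolation=2))
s=manip.sense();print(s["eef_pos"],s["wrist_force"])
ux=np.array([np.cos(.215),-np.sin(.215)]);uy=np.array([np.sin(.215),np.cos(.215)])
C=np.array([.5684,-.1785]);x0=np.array(s["eef_pos"][:2]);d=x0-C;print("tcp cass",d@ux,d@uy)
W=cloud(c);im=c["image"].astype(int);hsv=cv2.cvtColor(c["image"],cv2.COLOR_RGB2HSV)
k=(im[...,0]-im[...,2]>40)&(hsv[...,0]<22)&(hsv[...,1]<200)&(abs(W[...,0]-C[0])<.06)&(abs(W[...,1]-C[1])<.06)
P=W[k];P=P[np.argsort(P[:,2])][:25].mean(0);d=P[:2]-C;print("lowest stick surf",P,"cass",d@ux,d@uy)
for p in eval(sys.argv[2]) if len(sys.argv)>2 else []:
    w=C+(p[0]*ux+p[1]*uy)/1000-x0; print(p,np.round(w/.25,3))
E
python3 look.py w6 "[(-32,-6),(-26,-14),(-12,-17),(0,-17),(12,-17),(24,-15),(32,-8),(34,0)]"
```

```text
[ 0.5410063  -0.16401339  0.12505507] [-0.88295499 -0.93950557  1.00040815]
tcp cass -0.029853675102669692 0.008308701504772845
lowest stick surf [ 0.54161736 -0.1597783   0.04729933] cass -0.030160233224752635 0.012576654257810543
(-32, -6) [-0.021 -0.054]
(-26, -14) [-0.004 -0.09 ]
(-12, -17) [ 0.048 -0.114]
(0, -17) [ 0.095 -0.124]
(12, -17) [ 0.142 -0.135]
(24, -15) [ 0.191 -0.137]
(32, -8) [ 0.228 -0.117]
(34, 0) [ 0.242 -0.087]
```

View pics/w6z.png

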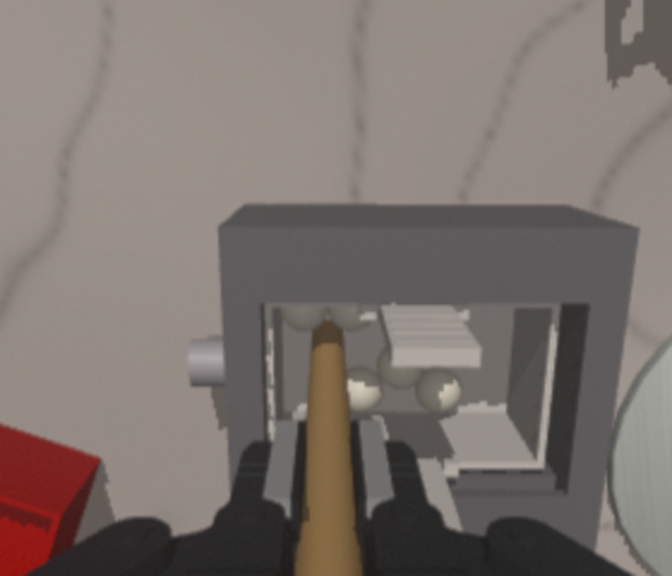

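The stick is now in the -x half at zoomed (327,340) and still straight. Two balls have moved to (303,318) and (352,318). Back round by the -y side.

step_arm(
  targets=[-0.01, -0.025, 0, 0, 0, 0, -0.018, -0.05, 0, 0, 0, 0, -0.012, -0.075, 0, 0, 0, 0, 0.0, -0.092, 0, 0, 0, 0, 0.024, -0.105, 0, 0, 0, 0, 0.048, -0.114, 0, 0, 0, 0, 0.072, -0.12, 0, 0, 0, 0, 0.095, -0.124, 0, 0, 0, 0, 0.12, -0.13, 0, 0, 0, 0, 0.142, -0.135, 0, 0, 0, 0, 0.166, -0.137, 0, 0, 0, 0, 0.191, -0.137, 0, 0, 0, 0, 0.21, -0.13, 0, 0, 0, 0, 0.228, -0.117, 0, 0, 0, 0, 0.238, -0.095, 0, 0, 0, 0, 0.238, -0.095, 0, 0, 0, 0, 0.238, -0.095, 0, 0, 0, 0],
)

```text
time: 13.6
eef_pos: [0.5981, -0.1874, 0.1242]
eef_rot: [-3.133, -0.001, 1.359]
wrist_force: [-6.5, -1.7, 1.2]
opening: 0.0106
```

```bash
python3 look.py w7 "[(32,10),(24,17),(12,18),(0,18),(-12,18),(-24,15),(-31,8),(-32,0)]"
```

```text
[ 0.59805403 -0.1874097   0.12423191] [-6.17502829 -1.43019795  0.48947701]
tcp cass 0.030872148617163506 -0.0023779545772097937
lowest stick surf [ 0.5978672  -0.1771246   0.04178155] cass 0.02849532091822332 0.0076304845268687915
(32, 10) [0.015 0.047]
(24, 17) [-0.01   0.082]
(12, 18) [-0.056  0.096]
(0, 18) [-0.103  0.106]
(-12, 18) [-0.15   0.116]
(-24, 15) [-0.2    0.115]
(-31, 8) [-0.233  0.093]
(-32, 0) [-0.244  0.063]
```

View pics/w7z.png

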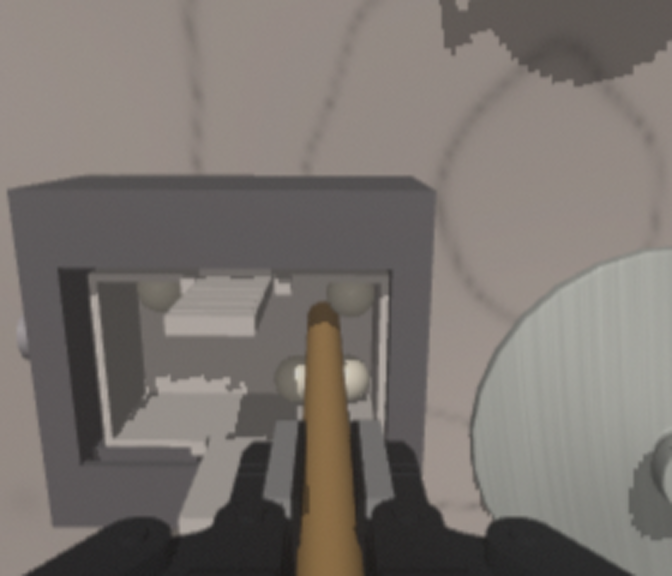

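The tip is back in the +x half at zoomed (322,315), swivelled a few mm toward +y. Balls now sit at (158,290), (350,295), (350,380) and (293,380), so they are well spread. Second round, using the open middle.

step_arm(
  targets=[-0.03, 0.02, 0, 0, 0, 0, -0.056, 0.03, 0, 0, 0, 0, -0.08, 0.04, 0, 0, 0, 0, -0.105, 0.05, 0, 0, 0, 0, -0.13, 0.06, 0, 0, 0, 0, -0.155, 0.065, 0, 0, 0, 0, -0.18, 0.07, 0, 0, 0, 0, -0.205, 0.07, 0, 0, 0, 0, -0.225, 0.065, 0, 0, 0, 0, -0.23, 0.063, 0, 0, 0, 0, -0.23, 0.063, 0, 0, 0, 0],
)

```text
time: 15.02
eef_pos: [0.5415, -0.1733, 0.125]
eef_rot: [-3.136, 0.002, 1.36]
wrist_force: [1.6, -4.9, -0.1]
opening: 0.0105
```

```bash
python3 look.py w8 "[(-32,-6),(-26,-10),(-12,-12),(0,-12),(12,-10),(24,-5),(30,0)]"
```

```text
[ 0.54150182 -0.17324627  0.12496814] [ 0.60899241 -5.86381538 -0.21090362]
tcp cass -0.027399752213288817 -0.0006058908279093488
lowest stick surf [ 0.54263156 -0.17294033  0.03576714] cass -0.02636130167964504 -6.596654431697468e-05
(-32, -6) [-0.023 -0.017]
(-26, -10) [-0.003 -0.038]
(-12, -12) [ 0.05  -0.058]
(0, -12) [ 0.097 -0.068]
(12, -10) [ 0.146 -0.07 ]
(24, -5) [ 0.197 -0.061]
(30, 0) [ 0.225 -0.047]
```

View pics/w8z.png

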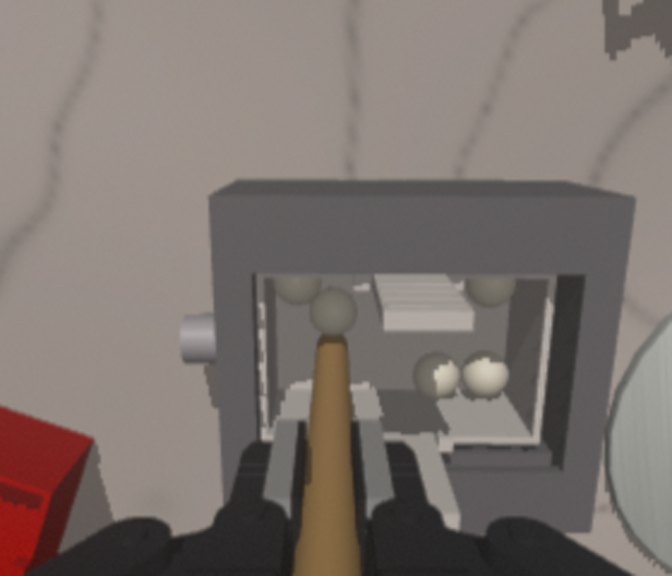

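step_arm(
  targets=[0.02, 0.0, 0, 0, 0, 0, 0.045, 0.0, 0, 0, 0, 0, 0.07, 0.0, 0, 0, 0, 0, 0.095, 0.0, 0, 0, 0, 0, 0.12, -0.005, 0, 0, 0, 0, 0.145, -0.01, 0, 0, 0, 0, 0.17, -0.015, 0, 0, 0, 0, 0.195, -0.02, 0, 0, 0, 0, 0.215, -0.025, 0, 0, 0, 0, 0.22, -0.025, 0, 0, 0, 0, 0.22, -0.025, 0, 0, 0, 0],
)

```text
time: 16.45
eef_pos: [0.5964, -0.1795, 0.1249]
eef_rot: [-3.136, 0.002, 1.36]
wrist_force: [-0.3, 0.0, -0.2]
opening: 0.0106
```

```bash
python3 look.py w9 "[(20,0),(-10,0)]"
```

```text
[ 0.59627721 -0.17944637  0.12487735] [ 0.45950602  0.01649174 -0.77021709]
tcp cass 0.027437284890181424 0.005022950301071078
lowest stick surf [ 0.59659334 -0.17658381  0.04325374] cass 0.027135414363544958 0.007887052887974907
(20, 0) [-0.033 -0.013]
(-10, 0) [-0.151  0.012]
```

View pics/w9z.png

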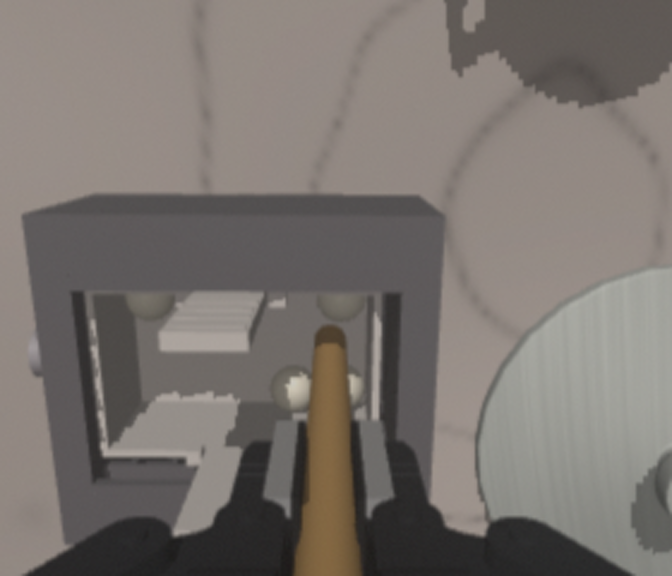

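Run:
```python
from h import *
ux=np.array([np.cos(.215),-np.sin(.215)]);uy=np.array([np.sin(.215),np.cos(.215)]);C=np.array([.5684,-.1785])
for n in ["w8","w9"]:
    c=load(n);W=cloud(c);d=W[...,:2]-C;x=d@ux;y=d@uy;z=W[...,2]
    k=(abs(x)<.045)&(abs(y)<.0275)&(z>.020)&(z<.031)
    k=cv2.morphologyEx(k.astype(np.uint8),cv2.MORPH_OPEN,np.ones((3,3)))
    nn,l,s,ce=cv2.connectedComponentsWithStats(k,connectivity=4)
    for i in range(1,nn):
        if s[i,4]>12: m=l==i;print(n,s[i,4],np.round(ce[i]),"x",round(x[m].min(),4),round(x[m].max(),4),"y",round(y[m].min(),4),round(y[m].max(),4),round(z[m].max(),4))
W=cloud(load("w9"));print(np.round(W[186:206:2,317],3)[:,1:], load("w9")["image"][186:206:2,317].tolist())
```

```text
w8 488 [313. 186.] x -0.0448 -0.0173 y -0.0005 0.0233 0.0297
w8 199 [384. 181.] x 0.023 0.0402 y 0.0116 0.0228 0.029
w8 144 [396. 197.] x 0.0416 0.0426 y -0.0172 0.0234 0.031
w8 267 [382. 215.] x 0.0239 0.0403 y -0.0231 -0.0072 0.0293
w8 500 [356. 221.] x -0.0187 0.0241 y -0.0269 -0.008 0.031
w8 17 [394. 222.] x 0.0419 0.0426 y -0.0243 -0.0166 0.0299
w8 53 [303. 228.] x -0.0445 -0.0349 y -0.027 -0.0257 0.0309
w8 98 [384. 228.] x 0.0241 0.0424 y -0.027 -0.023 0.0308
w9 176 [243. 186.] x -0.0447 -0.0295 y 0.0119 0.0227 0.0294
w9 174 [322. 187.] x 0.0235 0.0403 y 0.0113 0.0222 0.0289
w9 28 [317. 198.] x 0.0253 0.0315 y 0.0073 0.0086 0.031
w9 566 [284. 228.] x -0.0445 0.0208 y -0.027 -0.0078 0.0309
w9 76 [328. 221.] x 0.0352 0.041 y -0.0221 -0.0085 0.028
w9 18 [330. 233.] x 0.0372 0.0419 y -0.0269 -0.0255 0.0282
[[-0.166  0.027]
 [-0.168  0.027]
 [-0.17   0.026]
 [-0.172  0.023]
 [-0.177  0.011]
 [-0.176  0.021]
 [-0.176  0.027]
 [-0.176  0.034]
 [-0.176  0.039]
 [-0.176  0.046]] [[111, 106, 98], [108, 103, 95], [102, 98, 89], [95, 92, 86], [108, 102, 99], [81, 67, 52], [79, 64, 47], [78, 64, 47], [85, 69, 49], [130, 103, 68]]
```

Tip depth is about 0.016 and the contact force is near zero, so this is the end of two rounds. Ball centres in the cassette frame are about (-37,18), (-26,8), (32,16), (32,-15) and (15,-15) mm. At least three have moved more than 10 mm. Lift out and return to the holder.

step_arm(
  targets=[0, 0, 0.1, 0, 0, 0, 0, 0, 0.3, 0, 0, 0, 0, 0, 0.5, 0, 0, 0, 0, 0.0, 0.58, 0, 0, 0, -0.03, 0.2, 0.58, 0, 0, 0, -0.06, 0.4, 0.58, 0, 0, 0, -0.09, 0.6, 0.58, 0, 0, 0, -0.12, 0.8, 0.58, 0, 0, 0, -0.12, 0.8, 0.58, 0, 0, 0],
)

```text
time: 17.62
eef_pos: [0.5654, 0.0234, 0.27]
eef_rot: [-3.136, 0.001, 1.364]
wrist_force: [-0.9, -0.1, 0.4]
opening: 0.0105
```

step_arm(
  targets=[-0.03, 0.2, 0, 0, 0, 0, -0.06, 0.4, 0, 0, 0, 0, -0.09, 0.6, 0, 0, 0, 0, -0.11, 0.73, 0, 0, 0, 0, -0.11, 0.73, 0, 0, 0, 0, -0.11, 0.73, 0, 0, 0, 0],
)

```text
time: 18.38
eef_pos: [0.5381, 0.2049, 0.2699]
eef_rot: [-3.136, 0.002, 1.364]
wrist_force: [-0.5, 0.1, -0.7]
opening: 0.0103
```

Run:
```python
from h import *
from workcell import manip
print(manip.sense()["eef_pos"])
for n in ["scene","wrist"]:
    c=get(n,n[0]+"10")
    W=cloud(c);im=c["image"].astype(int);hsv=cv2.cvtColor(c["image"],cv2.COLOR_RGB2HSV)
    k=(im[...,0]-im[...,2]>30)&(abs(W[...,0]-.54)<.1)&(W[...,2]>.1)&(abs(W[...,1]-.2)<.1)&(hsv[...,0]<22)&(hsv[...,1]<200)
    P=W[k]; o=np.argsort(P[:,2]); print(n,len(P),P[o[:15]].mean(0),P[o[-15:]].mean(0))
a=cv2.imread("pics/s10.png")[100:300,280:520]; cv2.imwrite("pics/s10z.png",cv2.resize(a,None,fx=3,fy=3,interpolation=2))
```

```text
[0.53805425 0.20486404 0.26989069]
scene 302 [0.53938819 0.2072365  0.16520805] [0.55315416 0.24248591 0.55509133]
wrist 2981 [0.53916112 0.2071915  0.16518548] [0.54004211 0.2148882  0.33652003]
```

View pics/s10z.png

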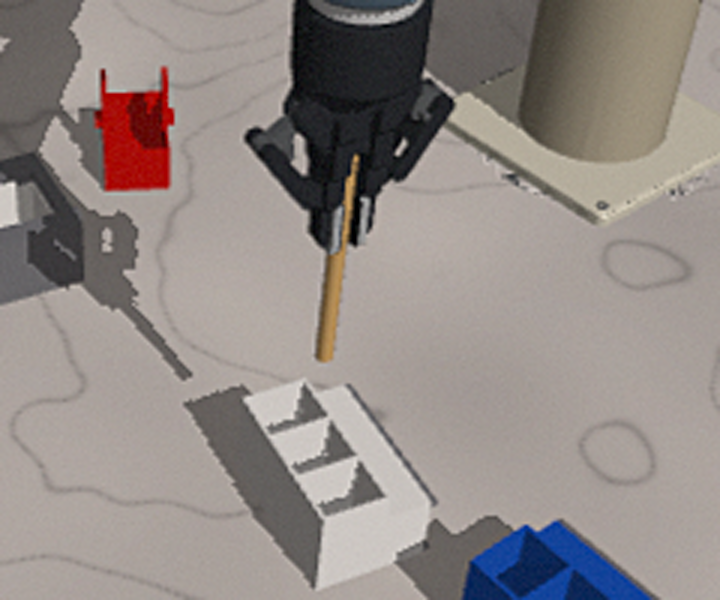

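View pics/w10.png

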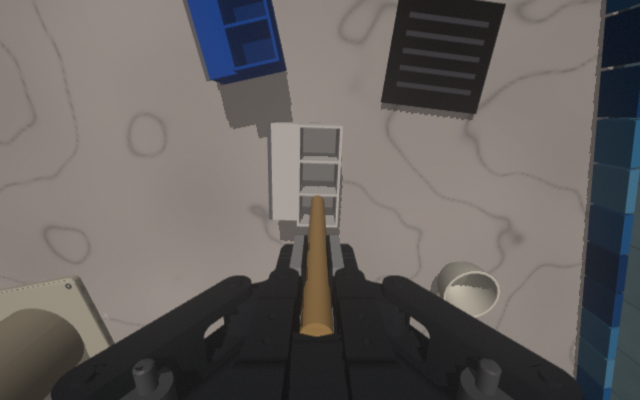

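step_arm(
  targets=[0, 0.006, -0.15, 0, 0, 0, 0, 0.006, -0.3, 0, 0, 0, 0, 0.006, -0.45, 0, 0, 0, 0, 0.006, -0.55, 0, 0, 0, 0, 0.006, -0.615, 0, 0, 0, 0, 0.006, -0.615, 0, 0, 0, 0, 0.006, -0.615, 0, 0, 0],
)

```text
time: 19.35
eef_pos: [0.5389, 0.206, 0.1171]
eef_rot: [-3.137, 0.001, 1.362]
wrist_force: [0.1, -0.1, -0.0]
opening: 0.0108
```

Run:
```python
from h import *
from workcell import manip
s=manip.sense();print(s["eef_pos"],s["wrist_force"])
get("scene","s11")
a=cv2.imread("pics/s11.png")[150:350,280:520]; cv2.imwrite("pics/s11z.png",cv2.resize(a,None,fx=3,fy=3,interpolation=2))
```

```text
[0.5388512  0.20595266 0.11709021] [ 0.12040659 -0.13028872 -0.02746437]
```

View pics/s11z.png

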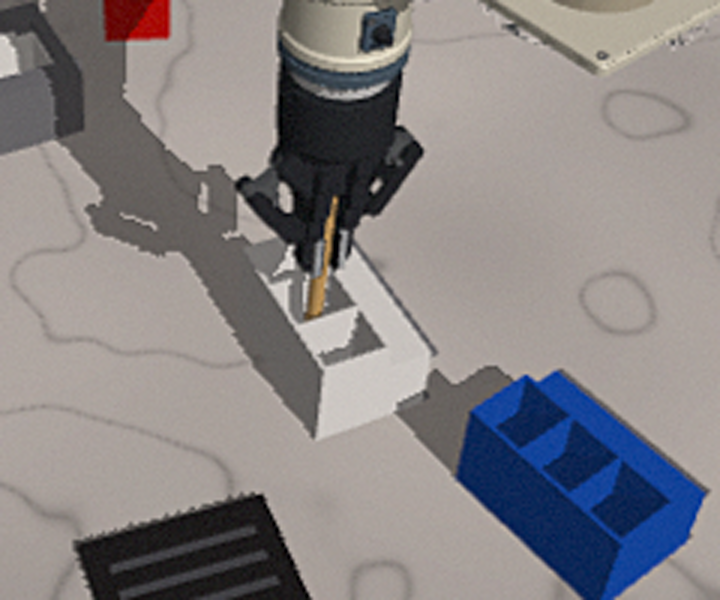

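The stick stands inside the middle slot, entering at zoomed (315,315). Settle it 2 mm and release.

step_arm(
  targets=[0, 0, -0.008, 0, 0, 0, 0, 0, -0.008, 0, 0, 0],
)

```text
time: 19.65
eef_pos: [0.5391, 0.2062, 0.1157]
eef_rot: [-3.138, 0.0, 1.362]
wrist_force: [-0.1, 0.1, -0.6]
opening: 0.0104
```

step_arm(
  targets=[0, 0, 0, 0, 0, 0, 0, 0, 0, 0, 0, 0, 0, 0, 0, 0, 0, 0, 0, 0, 0, 0, 0, 0, 0, 0, 0, 0, 0, 0, 0, 0, 0, 0, 0, 0, 0, 0, 0, 0, 0, 0],
  claw=-1,
)

```text
time: 20.52
eef_pos: [0.5391, 0.2062, 0.1157]
eef_rot: [-3.138, 0.0, 1.362]
wrist_force: [0.0, 0.6, -0.5]
opening: 0.0859
```

step_arm(
  targets=[0, 0, 0.2, 0, 0, 0, 0, 0, 0.4, 0, 0, 0, 0, 0, 0.6, 0, 0, 0, 0, 0, 0.7, 0, 0, 0, 0, 0, 0.7, 0, 0, 0],
)

```text
time: 21.15
eef_pos: [0.5402, 0.2066, 0.293]
eef_rot: [3.141, -0.002, 1.362]
wrist_force: [0.6, 0.2, 0.1]
opening: 0.0856
```

Run:
```python
from h import *
from workcell import manip
print(manip.sense()["eef_pos"])
for n in ["scene","wrist"]:
    c=get(n,n[0]+"12")
    W=cloud(c);im=c["image"].astype(int);hsv=cv2.cvtColor(c["image"],cv2.COLOR_RGB2HSV)
    k=(im[...,0]-im[...,2]>30)&(abs(W[...,0]-.54)<.07)&(W[...,2]>.02)&(W[...,2]<.2)&(abs(W[...,1]-.2)<.07)&(hsv[...,0]<22)&(hsv[...,1]<200)
    P=W[k]; o=np.argsort(P[:,2]); print(n,len(P),P[o[:15]].mean(0),P[o[-15:]].mean(0))
a=cv2.imread("pics/s12.png")[150:350,280:520]; cv2.imwrite("pics/s12z.png",cv2.resize(a,None,fx=3,fy=3,interpolation=2))
```

```text
[0.54020392 0.2066116  0.29302591]
scene 226 [0.52366255 0.19655847 0.05726119] [0.53716137 0.20530511 0.17048726]
wrist 335 [0.53777026 0.20865183 0.06390597] [0.53575837 0.20391124 0.170786  ]
```

View pics/s12z.png

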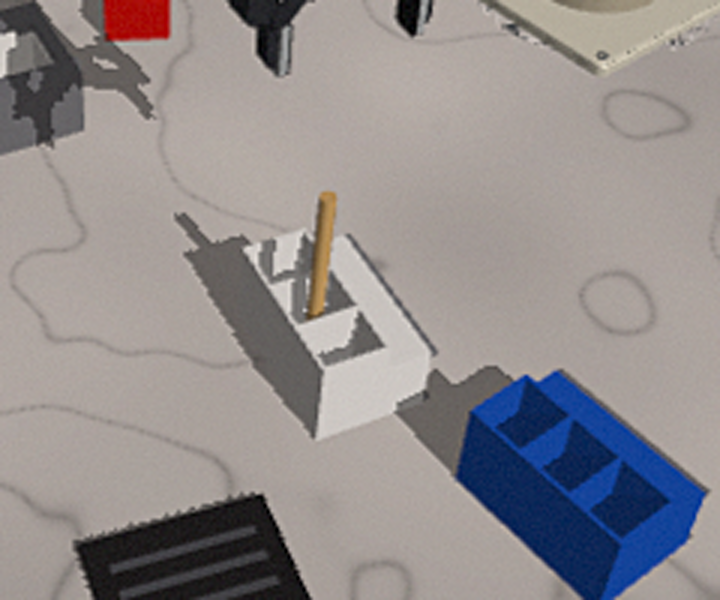

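The stick stands free in the middle slot, with its top at zoomed (327,195) and z 0.1705. Next, turn 90° and go above the cassette.

step_arm(
  targets=[0.05, -0.2, 0.1, 0, 0, 0.055, 0.06, -0.4, 0.1, 0, 0, 0.11, 0.06, -0.6, 0.1, 0, 0, 0.165, 0.06, -0.8, 0.1, 0, 0, 0.22, 0.06, -0.8, 0.1, 0, 0, 0.275, 0.06, -0.8, 0.1, 0, 0, 0.33, 0.06, -0.8, 0.1, 0, 0, 0.385, 0.06, -0.8, 0.1, 0, 0, 0.44, 0.06, -0.8, 0.1, 0, 0, 0.498, 0.06, -0.8, 0.1, 0, 0, 0.498, 0.06, -0.8, 0.1, 0, 0, 0.498],
)

```text
time: 22.62
eef_pos: [0.5532, 0.006, 0.3139]
eef_rot: [-3.137, -0.001, 2.923]
wrist_force: [0.8, -0.4, -1.0]
opening: 0.0857
```

step_arm(
  targets=[0.05, -0.2, 0, 0, 0, 0, 0.1, -0.4, 0, 0, 0, 0, 0.12, -0.6, 0, 0, 0, 0, 0.12, -0.74, 0, 0, 0, 0, 0.12, -0.74, 0, 0, 0, 0, 0.12, -0.74, 0, 0, 0, 0],
)

```text
time: 23.38
eef_pos: [0.583, -0.1786, 0.3135]
eef_rot: [-3.137, -0.002, 2.922]
wrist_force: [0.5, 0.1, 0.4]
opening: 0.0856
```

Run:
```python
from h import *
from workcell import manip
s=manip.sense();print(s["eef_pos"],s["eef_rot"],s["joint_positions"])
c=get("wrist","w13")
W=cloud(c);z=W[...,2];X,Y=W[...,0],W[...,1]
m=(abs(X-.57)<.07)&(abs(Y+.18)<.06)&(z>.095)&(z<.11)
n,l,st,ce=cv2.connectedComponentsWithStats(m.astype(np.uint8))
for i in range(1,n):
    if st[i,4]>8: print(st[i,4],ce[i],rect(W[l==i][:,:2]),np.median(z[l==i]))
print(rect(W[m][:,:2]))
```

```text
[ 0.58296364 -0.17855413  0.31347095] [-3.13710691e+00 -2.03565254e-03  2.92162701e+00] [-0.31449497  0.32754356  1.5933067  -0.00495568  1.2223495  -1.66363441]
87 [337.86206897 159.87356322] (0.5712, -0.1491, 5, 22, 78.5) 0.10325465101397885
82 [293.19512195 160.01219512] (0.5591, -0.2041, 5, 21, 76.6) 0.10307402378893984
(0.565, -0.1765, 62, 22, 77.3)
```

View pics/w13.png

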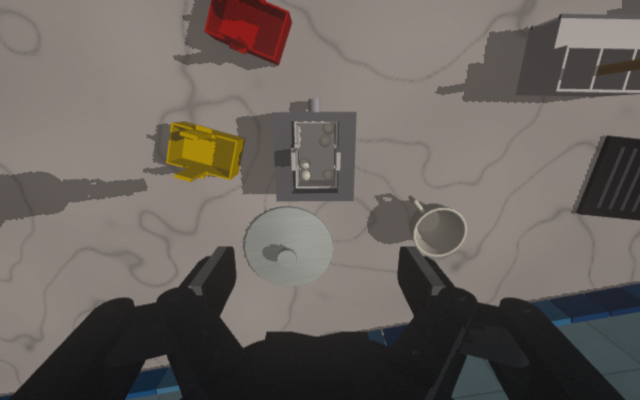

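step_arm(
  targets=[-0.063, 0.004, -0.15, 0, 0, 0, -0.063, 0.004, -0.35, 0, 0, 0, -0.063, 0.004, -0.55, 0, 0, 0, -0.063, 0.004, -0.7, 0, 0, 0, -0.063, 0.004, -0.7, 0, 0, 0],
)

```text
time: 24.05
eef_pos: [0.5654, -0.1752, 0.1361]
eef_rot: [-3.138, -0.008, 2.924]
wrist_force: [0.3, -0.8, -0.2]
opening: 0.0853
```

Run:
```python
from h import *
from workcell import manip
s=manip.sense();print(s["eef_pos"],s["eef_rot"])
c=get("wrist","w14")
W=cloud(c);z=W[...,2];X,Y=W[...,0],W[...,1]
m=(abs(X-.57)<.07)&(abs(Y+.18)<.045)&(z>.095)&(z<.11)
if m.sum()>10: print(rect(W[m][:,:2]))
```

```text
[ 0.56540662 -0.17524654  0.13610056] [-3.13778507 -0.00785337  2.9238202 ]
(0.5653, -0.1768, 61, 22, 77.6)
```

View pics/w14.png

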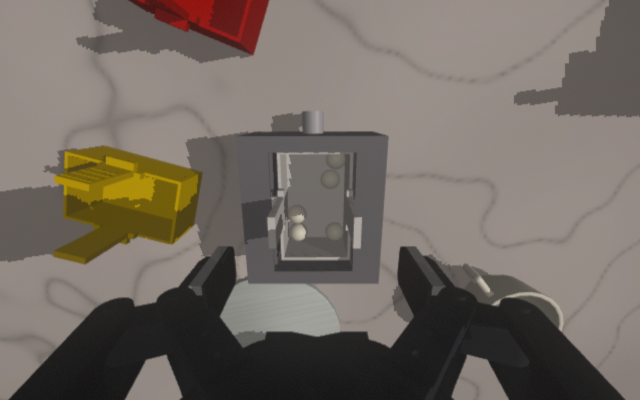

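The tabs at columns 277 and 355 are centred between the pads at 235 and 400. All five balls are inside. Descend and pinch.

step_arm(
  targets=[0.005, -0.007, -0.08, 0, 0, 0, 0.005, -0.007, -0.16, 0, 0, 0, 0.005, -0.007, -0.22, 0, 0, 0, 0.005, -0.007, -0.235, 0, 0, 0, 0.005, -0.007, -0.235, 0, 0, 0, 0.005, -0.007, -0.235, 0, 0, 0],
)

```text
time: 24.85
eef_pos: [0.5686, -0.1779, 0.0799]
eef_rot: [-3.137, -0.003, 2.924]
wrist_force: [-0.4, -0.4, -1.5]
opening: 0.0856
```

step_arm(
  targets=[0, 0, 0, 0, 0, 0, 0, 0, 0, 0, 0, 0, 0, 0, 0, 0, 0, 0, 0, 0, 0, 0, 0, 0, 0, 0, 0, 0, 0, 0, 0, 0, 0, 0, 0, 0, 0, 0, 0, 0, 0, 0, 0, 0, 0, 0, 0, 0],
  claw=1,
)

```text
time: 25.85
eef_pos: [0.5694, -0.1778, 0.0822]
eef_rot: [-3.138, -0.001, 2.924]
wrist_force: [-4.1, 3.1, 17.8]
opening: 0.0421
```

Run:
```python
from h import *
from workcell import manip
s=manip.sense();print(s["eef_pos"],s["eef_rot"],s["wrist_force"],s["wrist_torque"],s["opening"])
c=get("wrist","w15");get("scene","s15")
a=cv2.imread("pics/s15.png")[80:280,180:420]; cv2.imwrite("pics/s15z.png",cv2.resize(a,None,fx=3,fy=3,interpolation=2))
```

```text
[ 0.56938417 -0.17775216  0.08220895] [-3.13752769e+00 -1.29804824e-03  2.92366361e+00] [-4.06616687  3.10986438 17.83609553] [0.6699566  0.67349494 0.08201157] 0.04211075112866984
```

View pics/w15.png

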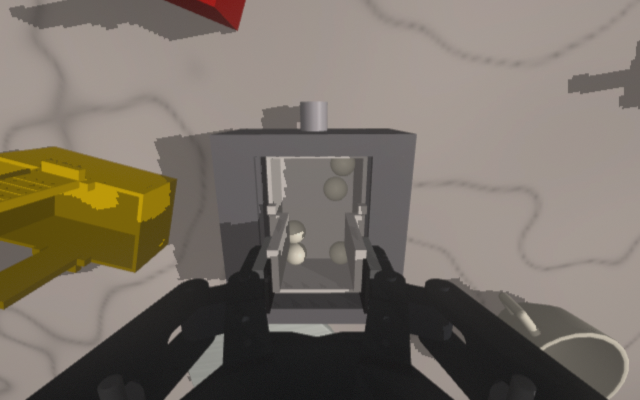

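View pics/s15z.png

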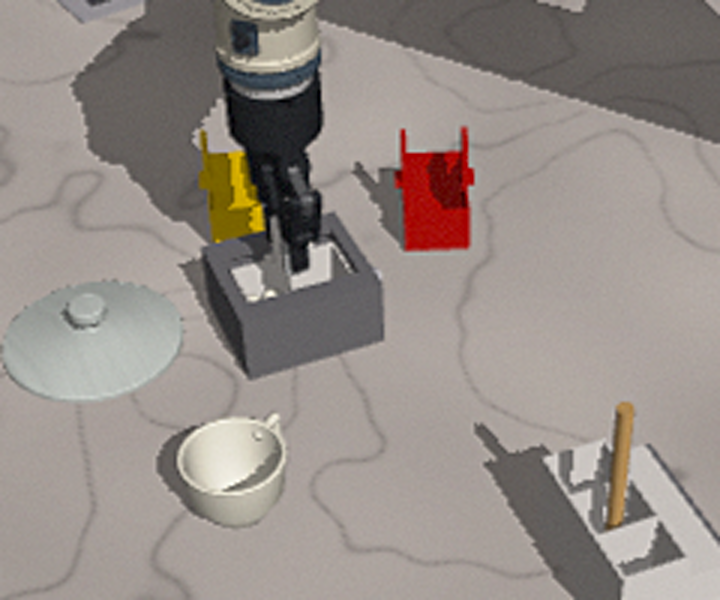

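Opening is 42 mm, so both catches are fully in. There is 18 N upward at the wrist, probably the fingertips brushing the base top. Lift slowly.

step_arm(
  targets=[0, 0, 0.02, 0, 0, 0, 0, 0, 0.04, 0, 0, 0, 0, 0, 0.06, 0, 0, 0, 0, 0, 0.08, 0, 0, 0, 0, 0, 0.1, 0, 0, 0],
)

```text
time: 26.58
eef_pos: [0.5693, -0.1778, 0.1074]
eef_rot: [-3.138, -0.002, 2.924]
wrist_force: [0.5, 0.4, -2.3]
opening: 0.0413
```

Run:
```python
from h import *
from workcell import manip
s=manip.sense();print(s["eef_pos"],s["eef_rot"],s["wrist_force"],s["wrist_torque"],s["opening"])
c=get("wrist","w16");get("scene","s16")
a=cv2.imread("pics/s16.png")[80:280,180:420]; cv2.imwrite("pics/s16z.png",cv2.resize(a,None,fx=3,fy=3,interpolation=2))
```

```text
[ 0.56925742 -0.17775049  0.10735377] [-3.13755339e+00 -1.65643377e-03  2.92358372e+00] [ 0.51786687  0.41825478 -2.32001328] [-0.06110687 -0.0740983   0.02125077] 0.041328962908962895
```

View pics/w16.png

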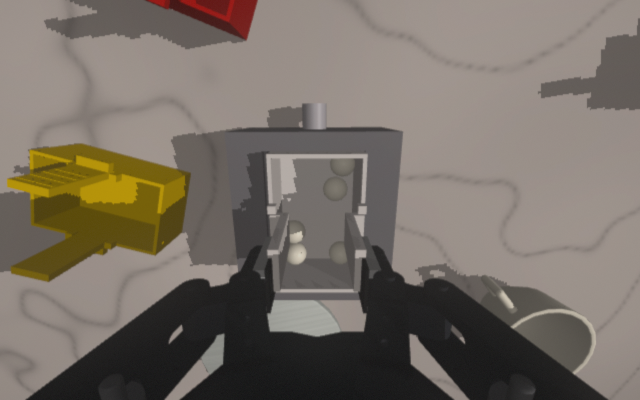

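View pics/s16z.png

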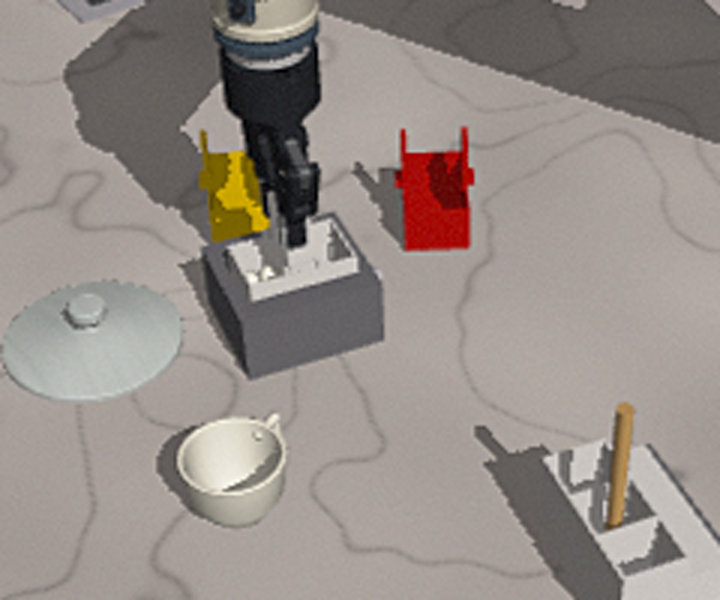

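The cassette is rising level out of the base, with its rim above the base top around zoomed (300,275). The load of about 2.3 N fits cassette plus balls. Continue up 110 mm.

step_arm(
  targets=[0, 0, 0.04, 0, 0, 0, 0, 0, 0.08, 0, 0, 0, 0, 0, 0.12, 0, 0, 0, 0, 0, 0.16, 0, 0, 0, 0, 0, 0.2, 0, 0, 0, 0, 0, 0.24, 0, 0, 0, 0, 0, 0.28, 0, 0, 0, 0, 0, 0.32, 0, 0, 0, 0, 0, 0.36, 0, 0, 0, 0, 0, 0.4, 0, 0, 0, 0, 0, 0.44, 0, 0, 0, 0, 0, 0.46, 0, 0, 0, 0, 0, 0.46, 0, 0, 0, 0, 0, 0.46, 0, 0, 0, 0, 0, 0.46, 0, 0, 0, 0, 0, 0.46, 0, 0, 0],
)

```text
time: 28.68
eef_pos: [0.5695, -0.1778, 0.2225]
eef_rot: [-3.137, -0.001, 2.924]
wrist_force: [-0.1, 0.6, -3.0]
opening: 0.0417
```

Run:
```python
from h import *
from workcell import manip
s=manip.sense();print(s["eef_pos"],s["eef_rot"],s["wrist_force"],s["opening"],abs(s["qvel"]).max())
c=get("wrist","w17");S=get("scene","s17")
a=cv2.imread("pics/s17.png")[50:250,180:420]; cv2.imwrite("pics/s17z.png",cv2.resize(a,None,fx=3,fy=3,interpolation=2))
W=cloud(c);d=W[...,:2]-[.568,-.1778];ux=np.array([np.cos(.215),-np.sin(.215)]);uy=np.array([np.sin(.215),np.cos(.215)])
x=d@ux;y=d@uy;z=W[...,2]
for a,b in [(-47,-45),(45,47)]:
    k=(x>a/1000)&(x<b/1000)&(abs(y)<.025)&(z>.1)&(z<.22); print("rim",a,k.sum(),np.percentile(z[k],[50,90]) if k.sum() else '')
W=cloud(S); d=W[...,:2]-[.568,-.1778];x=d@ux;y=d@uy;z=W[...,2]
k=(abs(x)<.055)&(abs(y-.03)<.006)&(z>.09)&(z<.25); 
for lo in (-.045,-.03,.03,.042):
    q=k&(x>lo)&(x<lo+.01); print("side",lo,q.sum(),z[q].min() if q.any() else 0, z[q].max() if q.any() else 0)
```

```text
[ 0.56951022 -0.1777832   0.22245541] [-3.13749478e+00 -1.14793270e-03  2.92366057e+00] [-0.14888051  0.56223445 -3.00759244] 0.0417300474582941 0.0032245685868571056
rim -47 0 
rim 45 20 [0.19204418 0.19224904]
side -0.045 64 0.14860414328947547 0.1931693523023913
side -0.03 69 0.1464815318292092 0.19451473520867413
side 0.03 66 0.14585553799280404 0.19291827864723632
side 0.042 26 0.14992624989248415 0.19257164132985805
```

View pics/w17.png

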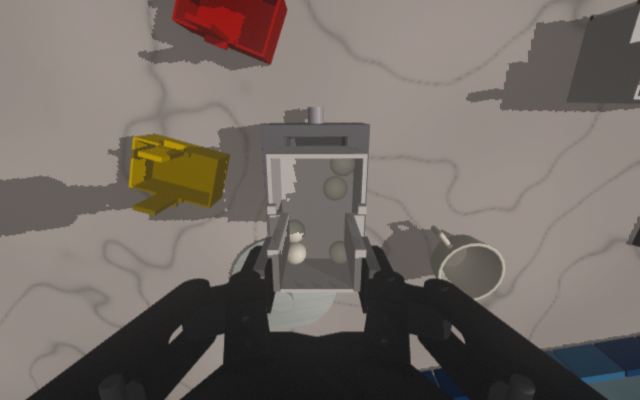

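View pics/s17z.png

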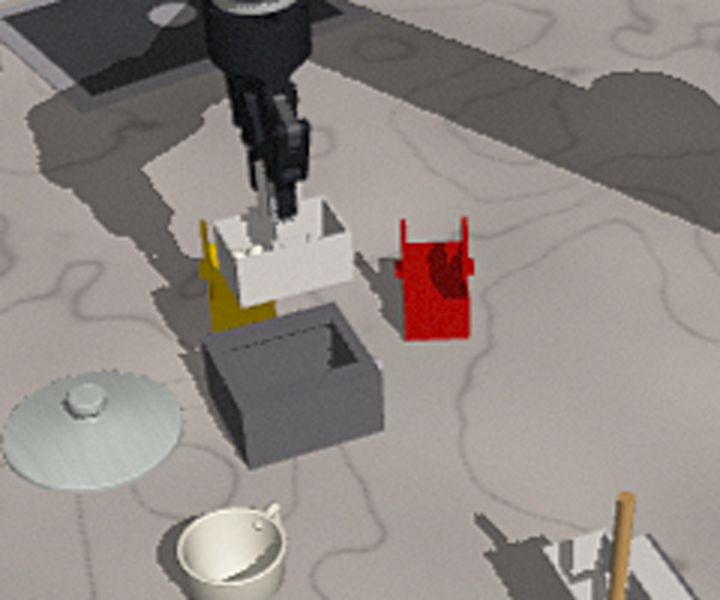

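The cassette is level: the rim is at 0.193 at both ends and the underside at about 0.147. Five balls are inside and the stick still stands in the holder. Handing in.

```bash
python3 -c "
from workcell import manip
print(manip.job_done())"
```

```text
the job is handed in; nothing more can be done
None
```

The job is handed in. I stirred the balls for two full rounds, beginning and ending at the far end, and stood the stick back in the holder's middle slot. I then pinched both catches and lifted the cassette out of the base. The hand-in reports no verdict.

- **Stirring:** the clump broke up, and by my depth measurements at least three balls had moved more than 10 mm. The stick swivelled by several millimetres in the fingers while pushing balls, but its tip stayed at stirring depth. In the second round the stick went through the middle of the cassette rather than along its sides.
- **Stick:** it stands upright and released, with its top at 0.1705 m, as at the start.
- **Cassette:** the last check showed the underside at about 147 mm, so roughly 83 mm above the base. The rim heights agreed within about 2 mm, all five balls were visible inside, and the arm was motionless.
- **Grip:** the finger opening was 42 mm, less than the 47 mm given for fully pinched tabs, so I take both catches to be fully in.
- **Disagreements:**
  - Two camera views put the cassette centre about 4 mm apart, so I aimed between them.
  - An 18 N upward force showed while pinching, probably fingertips touching the base top. It was gone once the cassette lifted.
- **Teacup, lid and pot holder:** I did not touch them, but I did not measure their positions at the end.

The robot's clock stood at about 29 s of the 72 s allowed.

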